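Push the tack magazine home in the loading lane

TASK

Load the tack feeder: without lifting it, push the yellow tack magazine along the steel plate, in between the two red guide rails and on down the lane until its front face sits square and fully home against the green feed block. Neither red rail may be touched on the way, by the magazine or by the gripper, so square and centre the magazine with the fingertips before it enters. Leave everything else on the bench where it is.

Things in the scene. Friction and masses are not known exactly. Their poses are not given: they have to be found in the camera images.
- lane: loading lane, fixed: steel plate 6 mm thick, 190 mm wide, lane x -230 to +200 mm. Origin on its underside (z = 0), midway between the rails; +x is the loading direction (roughly world +y, up to 0.25 rad off), +y towards the robot, +z up. From x = -230 to -40 it is an open apron without rails, where the magazine starts. Nothing on it but the magazine and the end block is higher than 20 mm.
- stop (a point): centre of the foot of the stop face of the green feed block, on the plate at the lane's end (lane x = +150 mm); the block is 170 mm wide, 50 mm deep, its top 70 mm above the table with a dark roller on it up to 92 mm; axes as the lane's
- rail_left: red guide rail on the +y side of the lane (the robot's side), fixed to it: 190 mm long (lane x -40 to +150 mm), 12 mm thick (lane y +61 to +73 mm), its top 20 mm above the table (14 mm above the plate). Origin under its middle, on the plate; axes as the lane's.
- rail_right: red guide rail on the -y side of the lane (the far side from the robot), the mirror image: lane y -61 to -73 mm. The gap between the rails is 122 mm. Origin under its middle, on the plate.
- mouth (a point): point on the plate's top, midway between the near ends of the rails, where the lane begins (lane x = -40 mm); axes as the lane's
- home (a point): point on the plate's top on the lane's centre line where the centre of the magazine's underside is when it is fully home (55 mm before the green stop face); axes as the lane's
- magazine: yellow box (tack magazine), black top with brass stripes, loose, 0.35 to 0.7 kg, ordinary sliding friction: 110 mm long (x), 100 wide (y), 55 high, upright sides, top 61 mm above the table, so it can be pushed well above the rails. Origin: centre of its underside; +x roughly down the lane (start: up to 0.2 rad askew, up to 22 mm off centre, on the apron). Centred, it clears each rail by 11 mm.
- reel: white plastic reel of rib tape, 90 mm diameter, 40 mm high, lying flat near the lane; origin under its centre; loose, to be left alone
- jar: amber jar with black lid, 64 mm diameter, 85 mm high, standing past the green block; origin under its centre; loose, to be left alone
- screwdriver: screwdriver lying beside the lane on the robot's side; loose, to be left alone
- hammer: hammer lying on the right side of the table; loose, to be left alone
- brush: brush lying on the left, nearer the robot; loose, to be left alone
- last: wooden shoe last, about 180 mm long, 80 mm high, on the right; origin under its middle; loose, to be left alone
- insoles: bundle of three insoles, about 265 mm long, 15 mm thick, on the left; origin under its middle; loose, to be left alone
There are look-alikes about, which are no part of the job. Of the things like the magazine, leave any that is purple; of the rest the smaller one is meant.

How it is judged:
By the outcome, as a careful person would: the job done as asked, in the order asked, and still so for the second after the job is handed in, with the robot touching nothing.
It also fails if it takes over 72 s, if anything falls off the work surface, if the arm or the gripper's body presses on something with over 40 N, if the wrist force passes 120 N, or if a joint passes its speed limit or range.

ROBOT

A 7-joint arm with a two-finger parallel gripper is mounted at the origin on the work surface. World frame = base frame: x ahead of the robot, y to its left, z up, the work surface at z = 0. Lengths are in m, angles in rad, forces in N, time in s.
With the tool pointing down it reaches from about 0.4 to 0.925 m from the base axis. Payload 4.1 kg.
Tool frame: the origin (TCP) lies at the very end of the fingers, on their centre line; the grasp point (between the pads) lies behind it (arm.pinch_z is the z of the grasp point in the tool frame, in m); z points along the fingers, y is the line along which they close (so a half turn about z gives the same grasp; the last joint's range is limited). The gripper opens to 85 mm and grips with 20 to 120 N. Pads are 22 mm wide; open, the fingers measure 114 mm over their backs; the gripper's body (76 mm by 85 mm) begins 54 mm behind the grasp point. The pads swing forward as they close: fully open they stand 13 mm farther back than shut.
Start: joints at [1.165, 0.398, 0.045, 1.537, -0.019, 1.207, -0.051], TCP at [0.196, -0.62, 0.197] pointing down, gripper open.
Joint ranges: [-2.82, 2.82], [-0.49, 2.23], [-1.37, 1.46], [0, 2.46], [-1.36, 4.5], [0.23, 2], [-2.94, 2.94]. Speed limits (rad/s): [2.57, 2.57, 3.14, 3.14, 3.14, 3.14, 3.14].

INTERFACE

Orientations are given as a rotation vector (axis times angle).
In Python, from workcell import arm gives the robot as it stands.
- The arm moves only by the shell command python3 -m jog 'ROWS' [FORCE]. ROWS is JSON, a list of rows, each an object of numbers: "x", "y", "z": the shift along the world's x, y, z in cm; "ax", "ay", "az": the turn, a rotation vector about the world's x, y, z in rad; "gripper": the closure, from 0 (fully open) to 1 (shut). A call has 1 to 5 rows; each row is the pose to reach, as a shift and turn from the pose commanded when the call began; what a row does not reach only later rows make up. A row lasts 1/12 s, in which the tool goes at most 41.7 mm and 7.16 degrees, less where a joint would pass 70% of its speed; a pose out of reach is approached as far as the arm can. A call with a gripper value outside its range is refused whole. The fingers move at their own pace and stop on an object; FORCE is the grip in N (left out, the last holds). Time passes only in rows, so rows that repeat a pose let the fingers close. It gives the time, the measured TCP pose, the force, the opening and the grip force at its end, in the units of the state.
- arm.observe(): the state, without advancing time (a new reading comes with each control period).
- arm.camera(name): name is "scene" or "top" or "wrist"; returns a dict with "pixels" (420x560x3 uint8, red, green, blue), "camera_matrix" (3x3 intrinsics, pixels), "k1" (the pictures are not rectified: a ray, as slopes to the right and down, at radius r is drawn at 1 + k1 r^2 times it, then the intrinsics apply), "cam_to_world" (4x4, takes a point from camera to world coordinates). Camera axes: x right, y up, looking along -z (the intrinsics and any distortion apply to the point x, -y, -z); pixel columns grow to the right and rows downward; lengths in m; the calibration is good to about 2 mm. A picture is of the moment at which its call begins. There is no depth.
- arm.job_done(): hands the job in; it is judged then, once.
The state is a dict: "clock": time; "joint_pos": joint angles; "dq": joint speeds; "joint_torque": joint torques, N m; "ee_pos": TCP position; "tcp_rot": TCP orientation; "contact_force": force on the tool from outside, world axes, zero at the start; "ft_torque": the same for the moment, N m; "grip_width": opening from 0.0 (shut) to 1.0 (fully open); "grasp_force": force on a finger pad.
Only numpy, scipy, OpenCV 4.12 (cv2) and the standard library are available. Lean on these libraries where they do the work, as an engineer would, in place of code of your own. Each camera call takes 0.05 s, during which the arm holds its last target. There are 200 camera calls.

## Working session

There is one attempt and no reset: what is moved stays moved. The work goes in short steps, Python scripts to look and compute and a shell command to move; the robot and the scene stay as the last step left them, time stands still between calls to the robot, and variables do not carry over. Pictures are saved under pics/ and viewed, at most 13 in all, crops included, and the job is handed in when it is done.

```bash
mkdir -p pics
cat > h.py <<'E'
import numpy as np, cv2
from workcell import arm
def grab(n,f=None):
    c=arm.camera(n)
    if f: cv2.imwrite('pics/'+f,cv2.cvtColor(c['pixels'],cv2.COLOR_RGB2BGR))
    return c
def ray(c,uv,z):
    K=c['camera_matrix'];p=np.atleast_2d(np.array(uv,float))
    d=cv2.undistortPoints(p[:,None],K,np.array([c['k1'],0,0,0.]),None,None,None,(3,100,1e-12)) if 0 else cv2.undistortPoints(p[:,None],K,np.array([c['k1'],0,0,0.]))
    d=d[:,0];T=c['cam_to_world']
    v=np.c_[d[:,0],-d[:,1],-np.ones(len(d))]@T[:3,:3].T;o=T[:3,3]
    return o+v*((z-o[2])/v[:,2])[:,None]
E
python3 - <<'E'
from h import *
t=grab('top','t0.png');s=grab('scene','s0.png')
print(t['cam_to_world'],s['cam_to_world'],t['camera_matrix'],t['k1'])
o=arm.observe();print(o['clock'],o['ee_pos'],o['tcp_rot'],o['contact_force'],arm.pinch_z)
E
```

```text
[[ 0.02818276  0.99787723 -0.05870924  0.43209204]
 [-0.99959026  0.0278397  -0.00665336 -0.02714784]
 [-0.00500479  0.05887269  0.99825295  1.06145762]
 [ 0.          0.          0.          1.        ]] [[ 0.71658505 -0.45322452  0.53018242  1.22505366]
 [ 0.69742149  0.47695792 -0.53489664 -0.75923683]
 [-0.01044644  0.75305955  0.65786943  0.95102093]
 [ 0.          0.          0.          1.        ]] [[382.99555699   0.         277.09368389]
 [  0.         382.99555699 209.29536778]
 [  0.           0.           1.        ]] -0.015223766590830669
0.1 [ 0.19611153 -0.61905547  0.19566851] [-3.10301072e+00 -4.79810550e-01  6.17899453e-04] [ 1.19936786 -0.47359371  0.55670897] -0.0187
```

View pics/t0.png

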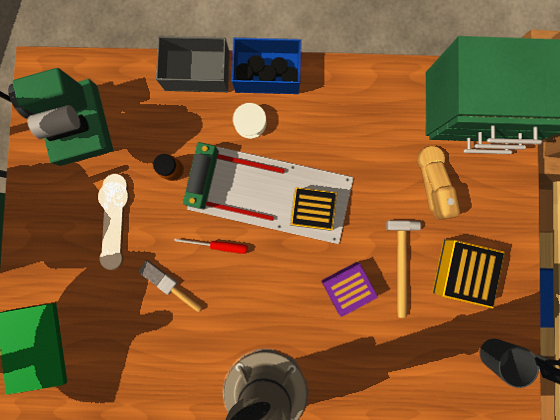

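View pics/s0.png

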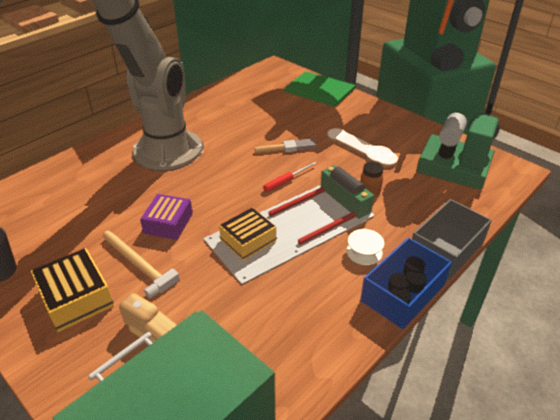

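The top view shows the plate at about (190–353, 143–243). The yellow magazine is at about (315, 208), the rails at (250, 163) and (240, 212), and the green block at (200, 175). The scene view agrees: the large yellow box and the purple box are the decoys.

```bash
cat > m.py <<'E'
from h import *
def big(m): 
    cs,_=cv2.findContours(m.astype(np.uint8),cv2.RETR_EXTERNAL,cv2.CHAIN_APPROX_NONE)
    return sorted(cs,key=cv2.contourArea,reverse=True)
def rectw(c,pts,z):
    w=ray(c,pts.reshape(-1,2),z)[:,:2]
    (cx,cy),(a,b),t=cv2.minAreaRect((w*1000).astype(np.float32))
    if a<b: a,b,t=b,a,t+90
    return np.array([cx,cy]),a,b,(t+90)%180-90
def lane(c):
    p=c['pixels'].astype(int);h=cv2.cvtColor(c['pixels'],cv2.COLOR_RGB2HSV).astype(int)
    red=((h[...,0]<6)|(h[...,0]>174))&(h[...,1]>170)&(h[...,2]>60)
    red[:, :200]=0; red[:,300:]=0; red[:140]=0; red[230:]=0
    return [rectw(c,k,.02) for k in big(red)[:2]]
E
python3 - <<'E'
from m import *
c=grab('top')
for r in lane(c): print('rail',r)
h=cv2.cvtColor(c['pixels'],cv2.COLOR_RGB2HSV).astype(int)
# whole magazine blob on plate: yellow or dark
roi=np.zeros(h.shape[:2],bool);roi[175:240,280:350]=1
y=(h[...,1]>110)&roi
d=(h[...,2]<60)&roi
for n,m in(('yel',y),('dark',d),('both',y|d)):
    k=big(m)[0];print(n,rectw(c,k,.061),cv2.boundingRect(k))
g=(h[...,0]>45)&(h[...,0]<90)&(h[...,1]>90)&(h[...,2]>40);g[:,:180]=0;g[:,225:]=0;g[:135]=0;g[215:]=0
for k in big(g)[:2]: print('green',rectw(c,k,.07))
im=cv2.cvtColor(c['pixels'],cv2.COLOR_RGB2BGR)[135:250,180:360]
cv2.imwrite('pics/c0.png',cv2.resize(im,None,fx=4.4,fy=4.4,interpolation=cv2.INTER_CUBIC))
E
```

```text
rail (array([617.8717041 ,  56.68374252]), 188.2939910888672, 11.717632293701172, 78.91851806640625)
rail (array([487.19064331,  82.62548828]), 188.16160583496094, 10.429960250854492, 78.9603500366211)
yel (array([ 496.55172729, -115.50174713]), 111.93617248535156, 101.71170043945312, 84.25374603271484) (290, 187, 47, 43)
dark (array([ 497.34936523, -115.78167725]), 100.9468765258789, 91.19913482666016, 84.11957550048828) (293, 189, 42, 39)
both (array([ 496.55172729, -115.50174713]), 111.93617248535156, 101.71170043945312, 84.25374603271484) (290, 187, 47, 43)
green (array([575.76281738, 186.28625488]), 167.95834350585938, 48.99182891845703, -11.263557434082031)
green (array([488.40332031, 171.95910645]), 0.0, 0.0, 0.0)
```

View pics/c0.png

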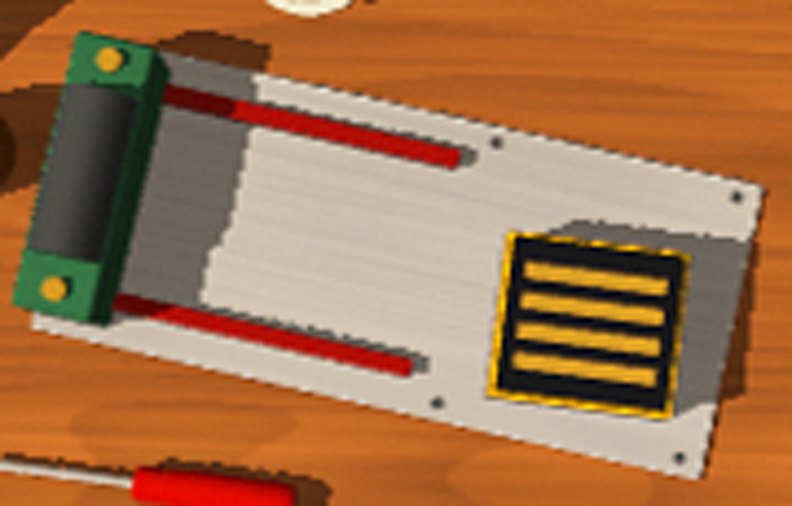

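Top view, enlarged: the lane axis lies at about 78.9° and the rails are 133 mm apart (134 expected). The magazine is 112×102 mm at lane (-137, +19) mm and +5.3° askew. I'll push its robot-side face first, using both fingers lined up along the lane.

```bash
python3 -m jog '[{"x":1.6,"y":3.7,"az":-0.1},{"x":3.2,"y":7.4,"az":-0.2},{"x":4.8,"y":11.1,"az":-0.3},{"x":6.4,"y":14.8,"az":-0.4},{"x":8,"y":18.5,"az":-0.5,"gripper":0.3}]'
python3 -m jog '[{"x":1.6,"y":3.7},{"x":3.2,"y":7.4},{"x":4.8,"y":11.1},{"x":6.4,"y":14.8},{"x":8,"y":18.5,"gripper":0.3}]'
```

```text
schema error: expected keys x, y, z, ax, ay, az, gripper
schema error: expected keys x, y, z, ax, ay, az, gripper
```

```bash
python3 -m jog '[{"x":1.6,"y":3.7,"z":0,"ax":0,"ay":0,"az":-0.1,"gripper":0.3},{"x":3.2,"y":7.4,"z":0,"ax":0,"ay":0,"az":-0.2,"gripper":0.3},{"x":4.8,"y":11.1,"z":0,"ax":0,"ay":0,"az":-0.3,"gripper":0.3},{"x":6.4,"y":14.8,"z":0,"ax":0,"ay":0,"az":-0.4,"gripper":0.3},{"x":8,"y":18.5,"z":0,"ax":0,"ay":0,"az":-0.5,"gripper":0.3}]'
python3 -m jog '[{"x":1.6,"y":3.7,"z":0,"ax":0,"ay":0,"az":0,"gripper":0.3},{"x":3.2,"y":7.4,"z":0,"ax":0,"ay":0,"az":0,"gripper":0.3},{"x":4.8,"y":11.1,"z":0,"ax":0,"ay":0,"az":0,"gripper":0.3},{"x":6.4,"y":14.8,"z":0,"ax":0,"ay":0,"az":0,"gripper":0.3},{"x":8,"y":18.5,"z":0,"ax":0,"ay":0,"az":0,"gripper":0.3}]'
python3 - <<'E'
from h import *
from scipy.spatial.transform import Rotation as R
o=arm.observe();M=R.from_rotvec(o['tcp_rot']).as_matrix()
print(o['clock'],o['ee_pos'],np.degrees(np.arctan2(M[1,1],M[0,1])),M[:,2],o['joint_pos'],o['grip_width'],o['contact_force'])
E
```

```text
clock: 0.57
ee_pos: [0.2766, -0.4327, 0.1963]
tcp_rot: [-3.126, 0.311, 0.001]
contact_force: [0.7, 0.4, -0.1]
grip_width: 0.699
grasp_force: 0.0
clock: 0.98
ee_pos: [0.3565, -0.2477, 0.1966]
tcp_rot: [3.127, -0.303, 0.0]
contact_force: [-0.0, 0.1, -0.3]
grip_width: 0.699
grasp_force: 0.0
0.9833 [ 0.35651403 -0.24771968  0.19663863] -101.07950609781571 [ 6.60624905e-05 -4.14586541e-04 -9.99999912e-01] [ 0.65553976  0.01045903 -0.14802499  2.01650398  0.00208619  1.11448565
 -1.25756623] 0.6987803882423327 [-0.00167145  0.08284259 -0.34756763]
```

```bash
python3 -m jog '[{"x":1.5,"y":3.7,"z":0,"ax":0,"ay":0,"az":0,"gripper":0.3},{"x":3,"y":7.4,"z":0,"ax":0,"ay":0,"az":0,"gripper":0.3},{"x":4.6,"y":11,"z":-1,"ax":0,"ay":0,"az":0,"gripper":0.3},{"x":6.5,"y":14.7,"z":-2,"ax":0,"ay":0,"az":0,"gripper":0.3},{"x":6.5,"y":14.7,"z":-5,"ax":0,"ay":0,"az":0,"gripper":0.3}]'
python3 -m jog '[{"x":0,"y":0,"z":-3,"ax":0,"ay":0,"az":0,"gripper":0.3},{"x":0,"y":0,"z":-6,"ax":0,"ay":0,"az":0,"gripper":0.3},{"x":0,"y":0,"z":-9,"ax":0,"ay":0,"az":0,"gripper":0.3},{"x":0,"y":0,"z":-11.5,"ax":0,"ay":0,"az":0,"gripper":0.3},{"x":0,"y":0,"z":-12.4,"ax":0,"ay":0,"az":0,"gripper":0.3}]'
python3 - <<'E'
from h import *
grab('scene','s1.png')
im=cv2.imread('pics/s1.png')[120:300,130:400];cv2.imwrite('pics/s1c.png',cv2.resize(im,None,fx=2.9,fy=2.9,interpolation=cv2.INTER_CUBIC))
E
```

```text
clock: 1.4
ee_pos: [0.4284, -0.0952, 0.15]
tcp_rot: [-3.126, 0.285, -0.019]
contact_force: [1.4, -0.5, 0.0]
grip_width: 0.698
grasp_force: 0.0
clock: 1.82
ee_pos: [0.4182, -0.102, 0.0195]
tcp_rot: [-3.126, 0.302, 0.01]
contact_force: [-1.2, 1.0, 0.3]
grip_width: 0.699
grasp_force: 0.0
```

View pics/s1c.png

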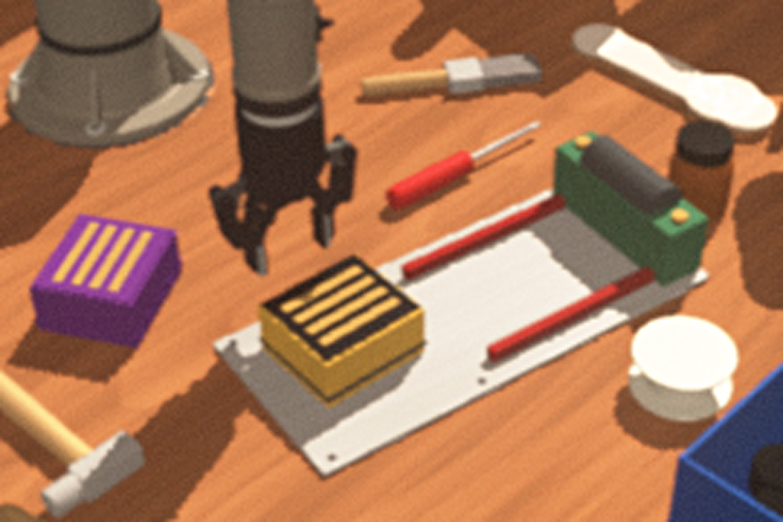

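The crop shows the open fingers standing just on the robot side of the magazine, spread along the lane and clear of everything. I'll push sideways slowly.

```bash
python3 -m jog '[{"x":0.4,"y":-0.08,"z":0,"ax":0,"ay":0,"az":0,"gripper":0.3},{"x":0.8,"y":-0.16,"z":0,"ax":0,"ay":0,"az":0,"gripper":0.3},{"x":1.2,"y":-0.24,"z":0,"ax":0,"ay":0,"az":0,"gripper":0.3},{"x":1.6,"y":-0.32,"z":0,"ax":0,"ay":0,"az":0,"gripper":0.3},{"x":1.9,"y":-0.38,"z":0,"ax":0,"ay":0,"az":0,"gripper":0.3}]'
python3 -m jog '[{"x":0.2,"y":-0.04,"z":0,"ax":0,"ay":0,"az":0,"gripper":0.3},{"x":0.4,"y":-0.08,"z":0,"ax":0,"ay":0,"az":0,"gripper":0.3},{"x":0.6,"y":-0.12,"z":0,"ax":0,"ay":0,"az":0,"gripper":0.3},{"x":0.8,"y":-0.16,"z":0,"ax":0,"ay":0,"az":0,"gripper":0.3},{"x":0.8,"y":-0.16,"z":0,"ax":0,"ay":0,"az":0,"gripper":0.3}]'
cat > look.py <<'E'
from m import *
import sys
from scipy.spatial.transform import Rotation as R
U=np.array([.1934,.9811]);V=np.array([-.9811,.1934]);C=np.array([552.5,69.65])
def L(p): p=np.array(p)-C; return (55+p@U).round(1),(p@V).round(1)
c=grab('top',sys.argv[1] if len(sys.argv)>1 else None)
h=cv2.cvtColor(c['pixels'],cv2.COLOR_RGB2HSV).astype(int)
br=(h[...,0]>17)&(h[...,0]<30)&(h[...,1]>110)&(h[...,2]>90)
br[:,345:]=0;br[:,:200]=0;br[:140]=0;br[245:]=0
br=cv2.morphologyEx(br.astype(np.uint8),cv2.MORPH_CLOSE,np.ones((5,5)))
k=big(br)[0];r=rectw(c,k,.061);print('mag lane',L(r[0]),'size',r[1:3],'yaw',r[3]-78.85)
o=arm.observe();M=R.from_rotvec(o['tcp_rot']).as_matrix()
print('tcp',o['clock'],o['ee_pos'],'lane',L(o['ee_pos'][:2]*1000),'fy',np.degrees(np.arctan2(M[1,1],M[0,1])),'F',o['contact_force'],'j7',o['joint_pos'][6])
E
python3 look.py t1.png
```

```text
clock: 2.28
ee_pos: [0.4422, -0.1068, 0.0238]
tcp_rot: [3.126, -0.303, 0.005]
contact_force: [-0.5, -0.2, 0.5]
grip_width: 0.707
grasp_force: 0.0
clock: 2.7
ee_pos: [0.4488, -0.1081, 0.0227]
tcp_rot: [3.127, -0.303, 0.001]
contact_force: [0.2, -1.1, -0.2]
grip_width: 0.703
grasp_force: 0.0
mag lane (np.float64(-136.5), np.float64(9.2)) size (112.5501480102539, 80.64572143554688) yaw 6.364012145996099
tcp 2.75 [ 0.44846212 -0.10806151  0.02263348] lane (np.float64(-139.5), np.float64(67.7)) fy -101.062310857432 F [-0.16145496 -0.81473168  0.47620759] j7 -1.7537329149162062
```

Run:
```python
import cv2
im=cv2.imread('pics/t1.png')[150:280,250:380];cv2.imwrite('pics/t1c.png',cv2.resize(im,None,fx=4.5,fy=4.5,interpolation=cv2.INTER_CUBIC))
```

```text
(no output)
```

View pics/t1c.png

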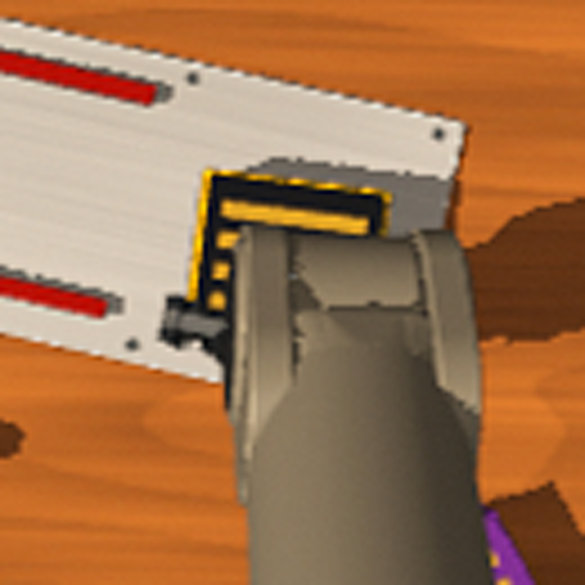

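The wrist hides the magazine's near side. Its far edge, at crop (208,175)–(390,195), stays visible, so I'll track that edge and keep pushing.

```bash
python3 -m jog '[{"x":0.2,"y":-0.04,"z":0,"ax":0,"ay":0,"az":0,"gripper":0.3},{"x":0.4,"y":-0.08,"z":0,"ax":0,"ay":0,"az":0,"gripper":0.3},{"x":0.6,"y":-0.12,"z":0,"ax":0,"ay":0,"az":0,"gripper":0.3},{"x":0.8,"y":-0.16,"z":0,"ax":0,"ay":0,"az":0,"gripper":0.3},{"x":0.8,"y":-0.16,"z":0,"ax":0,"ay":0,"az":0,"gripper":0.3}]'
cat >> look.py <<'E'
x,y,w,hh=cv2.boundingRect(k)
pts=[]
for u in range(x+4,x+w-4):
    col=np.flatnonzero(br[:,u]); 
    if len(col): pts.append((u,col[0]-.5))
q=ray(c,pts,.061)[:,:2]*1000
vx,vy,x0,y0=cv2.fitLine(q.astype(np.float32),cv2.DIST_HUBER,0,.01,.01).ravel()
a=np.degrees(np.arctan2(vy,vx));a=a if a>0 else a+180
print('far edge lane',L((x0,y0)),'yaw',a-78.85,'n',len(pts),'resid',np.abs((q-[x0,y0])@[-vy,vx]).max())
E
python3 look.py t2.png
```

```text
clock: 3.17
ee_pos: [0.457, -0.1097, 0.0227]
tcp_rot: [3.127, -0.303, 0.001]
contact_force: [0.4, -0.6, -0.1]
grip_width: 0.699
grasp_force: 0.0
mag lane (np.float64(-135.5), np.float64(2.2)) size (111.43379211425781, 66.49533081054688) yaw 6.364012145996099
tcp 3.2167 [ 0.45664286 -0.10970006  0.02267017] lane (np.float64(-139.5), np.float64(59.4)) fy -101.0622525060617 F [0.16351555 0.90938033 1.2602508 ] j7 -1.7554030777694547
far edge lane (np.float64(-127.7), np.float64(-30.4)) yaw 6.631157 n 37 resid 1.5641569695812867
```

Run:
```python
from h import *
grab('scene','s2.png')
im=cv2.imread('pics/s2.png')[150:280,170:340];cv2.imwrite('pics/s2c.png',cv2.resize(im,None,fx=4.4,fy=4.4,interpolation=cv2.INTER_CUBIC))
```

```text
(no output)
```

View pics/s2c.png

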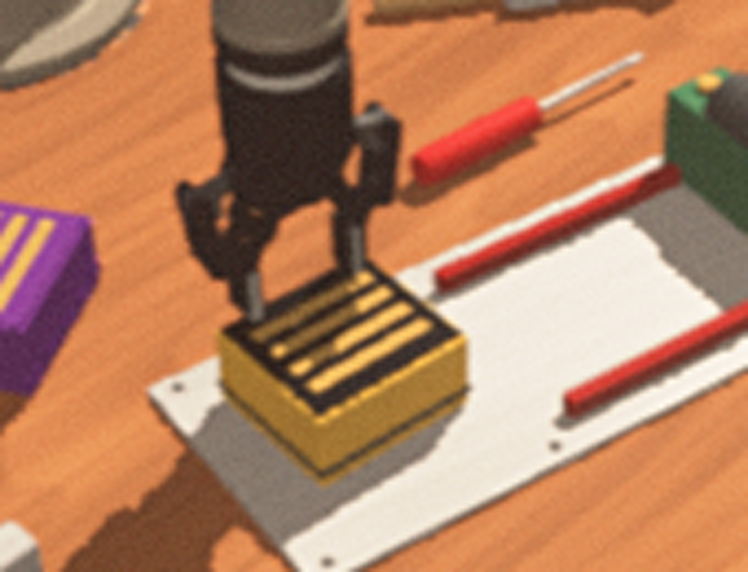

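Run:
```python
from h import *
exec(open('look.py').read().split("c=grab")[0].split("from scipy")[1].join(["from scipy",""]))
s=grab('scene')
f=lambda x,y:(170+x/4.4,150+y/4.4)
print('tips z .061',[L(p[:2]*1000) for p in ray(s,[f(258,316),f(355,268)],.061)])
print('top corners',[L(p[:2]*1000) for p in ray(s,[f(222,335),f(322,414),f(466,340),f(368,262)],.061)])
print('railL near-end top',[L(p[:2]*1000) for p in ray(s,[f(440,275),f(568,402)],.02)])
w=arm.camera('wrist');cv2.imwrite('pics/w.png',cv2.cvtColor(w['pixels'],cv2.COLOR_RGB2BGR))
```

```text
tips z .061 [(np.float64(-170.2), np.float64(54.7)), (np.float64(-101.2), np.float64(57.8))]
top corners [(np.float64(-195.5), np.float64(52.7)), (np.float64(-182.8), np.float64(-35.0)), (np.float64(-83.4), np.float64(-31.7)), (np.float64(-91.9), np.float64(57.8))]
railL near-end top [(np.float64(-37.6), np.float64(62.3)), (np.float64(-40.2), np.float64(-73.0))]
```

View pics/w.png

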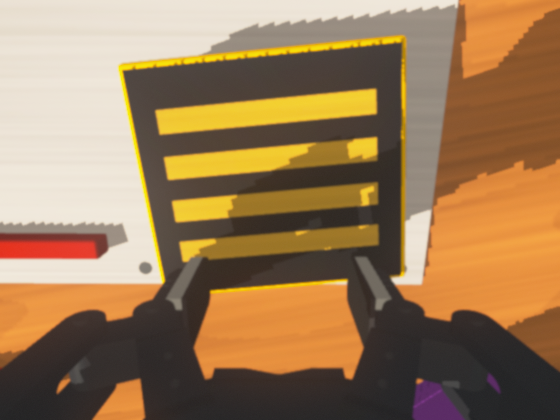

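```bash
cat > lane.py <<'E'
from m import *
U=np.array([.1934,.9811]);V=np.array([-.9811,.1934]);C=np.array([552.5,69.65])
def L(p): p=np.array(p)-C; return np.c_[55+p@U,p@V].round(1)
E
python3 - <<'E'
from lane import *
w=arm.camera('wrist');print(w['cam_to_world'].round(3))
for z in(.061,.05):print(z,L(ray(w,[(122,67),(405,40),(403,272),(165,285),(200,262),(362,262)],z)[:,:2]*1000).tolist())
print('rail',L(ray(w,[(97,235),(108,245)],.02)[:,:2]*1000).tolist())
o=arm.observe();print(o['ee_pos'],o['contact_force'],o['ft_torque'],o['joint_torque'])
E
```

```text
[[-0.192  0.944  0.27   0.523]
 [-0.981 -0.185 -0.053 -0.124]
 [ 0.    -0.275  0.962  0.198]
 [ 0.     0.     0.     1.   ]]
0.061 [[-83.4, -23.3], [-186.3, -32.5], [-194.7, 59.0], [-91.4, 65.4], [-107.3, 54.4], [-176.7, 54.4]]
0.05 [[-78.8, -24.5], [-190.0, -34.4], [-199.1, 64.5], [-87.4, 71.3], [-104.7, 59.5], [-179.6, 59.4]]
rail [[-42.3, 57.4], [-47.5, 63.2]]
[ 0.45617384 -0.1096554   0.02260123] [0.29358857 0.00309546 0.20799468] [7.22283788e-03 5.66234160e-03 3.69526782e-05] [-6.02970627e-03 -3.48778152e+01 -1.56068712e+00 -1.79800254e+01
  8.41919304e-03 -9.63684324e-04 -3.16355079e-05]
```

Run:
```python
from lane import *
s=grab('scene')
f=lambda x,y:(130+x/2.9,120+y/2.9)
g=lambda x,y:(170+x/4.4,150+y/4.4)
for z in (.01,.02,.03,.04,.05,.06,.07):
  print(z,'s1 tips',L(ray(s,[f(260,272),f(325,245)],z)[:,:2]*1000).tolist(),'s2',L(ray(s,[g(258,316),g(355,268)],z)[:,:2]*1000).tolist())
```

```text
0.01 s1 tips [[-147.2, 147.2], [-75.8, 145.1]] s2 [[-143.9, 104.8], [-71.0, 108.1]]
0.02 s1 tips [[-152.3, 137.0], [-81.7, 134.8]] s2 [[-149.1, 95.0], [-76.9, 98.2]]
0.03 s1 tips [[-157.4, 126.7], [-87.6, 124.5]] s2 [[-154.2, 85.2], [-82.9, 88.3]]
0.04 s1 tips [[-162.5, 116.4], [-93.5, 114.3]] s2 [[-159.4, 75.3], [-88.8, 78.5]]
0.05 s1 tips [[-167.6, 106.1], [-99.3, 104.0]] s2 [[-164.5, 65.5], [-94.7, 68.6]]
0.06 s1 tips [[-172.7, 95.8], [-105.2, 93.8]] s2 [[-169.6, 55.7], [-100.6, 58.7]]
0.07 s1 tips [[-177.8, 85.6], [-111.1, 83.5]] s2 [[-174.8, 45.8], [-106.5, 48.9]]
```

All the evidence agrees: no force, no motion, and the tips triangulate to z≈0.06. So the fingertips sit about 38 mm above the reported TCP and are passing just over the magazine's top. I'll back off, go about 28 mm lower and check the tip height again.

```bash
python3 -m jog '[{"x":-1,"y":0.2,"z":0.3,"ax":0,"ay":0,"az":0,"gripper":0.3},{"x":-2.5,"y":0.5,"z":0.3,"ax":0,"ay":0,"az":0,"gripper":0.3},{"x":-3.7,"y":0.73,"z":0.3,"ax":0,"ay":0,"az":0,"gripper":0.3},{"x":-3.9,"y":0.77,"z":0,"ax":0,"ay":0,"az":0,"gripper":0.3},{"x":-3.9,"y":0.77,"z":-0.5,"ax":0,"ay":0,"az":0,"gripper":0.3}]'
python3 -m jog '[{"x":0,"y":0,"z":-0.5,"ax":0,"ay":0,"az":0,"gripper":0.3},{"x":0,"y":0,"z":-1,"ax":0,"ay":0,"az":0,"gripper":0.3},{"x":0,"y":0,"z":-1.5,"ax":0,"ay":0,"az":0,"gripper":0.3},{"x":0,"y":0,"z":-2,"ax":0,"ay":0,"az":0,"gripper":0.3},{"x":0,"y":0,"z":-2,"ax":0,"ay":0,"az":0,"gripper":0.3}]'
python3 - <<'E'
from h import *
grab('scene','s3.png')
im=cv2.imread('pics/s3.png')[150:280,170:340];cv2.imwrite('pics/s3c.png',cv2.resize(im,None,fx=4.4,fy=4.4,interpolation=cv2.INTER_CUBIC))
E
```

```text
clock: 3.88
ee_pos: [0.4167, -0.1021, 0.0178]
tcp_rot: [3.126, -0.303, 0.001]
contact_force: [0.5, 0.7, 0.4]
grip_width: 0.701
grasp_force: 0.0
clock: 4.3
ee_pos: [0.4167, -0.1017, -0.0036]
tcp_rot: [-3.127, 0.303, 0.003]
contact_force: [-0.2, -0.1, -0.4]
grip_width: 0.7
grasp_force: 0.0
```

View pics/s3c.png

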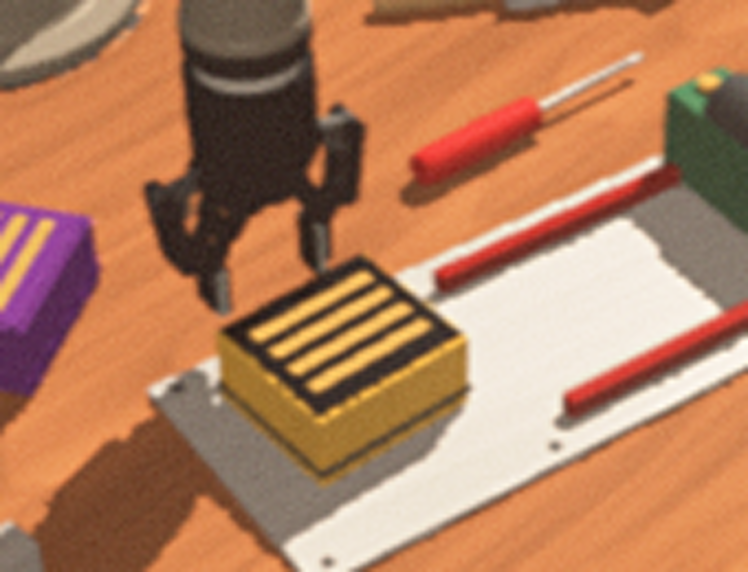

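The left tip at crop (218,310) and right tip at (320,270) are now visible beside the magazine. I'll check their height.

```bash
python3 - <<'E'
from lane import *
s=grab('scene')
g=lambda x,y:(170+x/4.4,150+y/4.4)
for z in (.02,.03,.04,.05):
  print(z,L(ray(s,[g(218,310),g(320,270)],z)[:,:2]*1000).tolist())
print('top',L(ray(s,[g(222,335),g(322,414),g(466,342),g(362,258)],.061)[:,:2]*1000).tolist())
print(L(arm.observe()['ee_pos'][None,:2]*1000))
E
python3 look.py
```

```text
0.02 [[-166.2, 113.7], [-95.7, 109.2]]
0.03 [[-171.1, 103.7], [-101.4, 99.2]]
0.04 [[-176.1, 93.7], [-107.1, 89.2]]
0.05 [[-181.1, 83.6], [-112.8, 79.2]]
top [[-195.5, 52.7], [-182.8, -35.0], [-84.3, -33.1], [-92.9, 63.0]]
[[-139.4   99.5]]
mag lane (np.float64(-137.3), np.float64(19.0)) size (113.143798828125, 100.2679672241211) yaw 6.364012145996099
tcp 4.45 [ 0.41748602 -0.10193194 -0.00248843] lane (np.float64(-139.5), np.float64(99.3)) fy -101.06002468984406 F [ 0.99577912 -0.2228137   0.17831224] j7 -1.772206806905413
far edge lane (np.float64(-126.4), np.float64(-29.9)) yaw 6.0564804 n 39 resid 12.330502848574348
```

Tip height is about 0.032, well below the top at 0.061. Pushing sideways again.

```bash
python3 -m jog '[{"x":0.4,"y":-0.08,"z":0,"ax":0,"ay":0,"az":0,"gripper":0.3},{"x":0.8,"y":-0.16,"z":0,"ax":0,"ay":0,"az":0,"gripper":0.3},{"x":1.2,"y":-0.24,"z":0,"ax":0,"ay":0,"az":0,"gripper":0.3},{"x":1.5,"y":-0.3,"z":0,"ax":0,"ay":0,"az":0,"gripper":0.3},{"x":1.8,"y":-0.36,"z":0,"ax":0,"ay":0,"az":0,"gripper":0.3}]'
python3 -m jog '[{"x":0.25,"y":-0.05,"z":0,"ax":0,"ay":0,"az":0,"gripper":0.3},{"x":0.5,"y":-0.1,"z":0,"ax":0,"ay":0,"az":0,"gripper":0.3},{"x":0.75,"y":-0.15,"z":0,"ax":0,"ay":0,"az":0,"gripper":0.3},{"x":1,"y":-0.2,"z":0,"ax":0,"ay":0,"az":0,"gripper":0.3},{"x":1.2,"y":-0.24,"z":0,"ax":0,"ay":0,"az":0,"gripper":0.3}]'
python3 look.py
```

```text
clock: 4.87
ee_pos: [0.4353, -0.1055, -0.0023]
tcp_rot: [3.127, -0.303, -0.002]
contact_force: [-3.5, 1.1, 3.0]
grip_width: 0.7
grasp_force: 1.6
clock: 5.28
ee_pos: [0.4477, -0.108, -0.0025]
tcp_rot: [3.127, -0.303, 0.0]
contact_force: [-1.3, 1.2, -0.2]
grip_width: 0.699
grasp_force: 0.8
mag lane (np.float64(-141.2), np.float64(9.2)) size (111.90940856933594, 101.56147003173828) yaw 1.3394836425781307
tcp 5.3333 [ 0.44821944 -0.10814327 -0.00238802] lane (np.float64(-139.6), np.float64(67.9)) fy -101.06746672790837 F [ 0.02314969  0.9710961  -1.00658607] j7 -1.7765215467643725
far edge lane (np.float64(-135.0), np.float64(-40.9)) yaw 1.6570053 n 41 resid 31.018574073585548
```

```bash
python3 -m jog '[{"x":0.2,"y":-0.04,"z":0,"ax":0,"ay":0,"az":0,"gripper":0.3},{"x":0.4,"y":-0.08,"z":0,"ax":0,"ay":0,"az":0,"gripper":0.3},{"x":0.6,"y":-0.12,"z":0,"ax":0,"ay":0,"az":0,"gripper":0.3},{"x":0.8,"y":-0.16,"z":0,"ax":0,"ay":0,"az":0,"gripper":0.3},{"x":0.8,"y":-0.16,"z":0,"ax":0,"ay":0,"az":0,"gripper":0.3}]'
python3 look.py
```

```text
clock: 5.75
ee_pos: [0.4561, -0.11, -0.0023]
tcp_rot: [3.127, -0.304, 0.002]
contact_force: [-1.3, -0.9, -1.2]
grip_width: 0.7
grasp_force: 0.5
mag lane (np.float64(-141.9), np.float64(1.1)) size (111.78585815429688, 102.17103576660156) yaw 0.12183227539063068
tcp 5.8 [ 0.45608486 -0.1099643  -0.00229135] lane (np.float64(-139.9), np.float64(59.9)) fy -101.09056904090998 F [-0.26386573 -0.07769847 -0.14311961] j7 -1.777304748244401
far edge lane (np.float64(-136.3), np.float64(-49.5)) yaw 0.60048676 n 41 resid 34.815614569466284
```

Magazine is at y +1 mm, yaw +0.1°. Now retreat, lift, turn 90° and go behind it.

```bash
python3 -m jog '[{"x":-1,"y":0.2,"z":0,"ax":0,"ay":0,"az":0,"gripper":0.3},{"x":-2.4,"y":0.47,"z":0,"ax":0,"ay":0,"az":0,"gripper":0.3},{"x":-2.4,"y":0.47,"z":3,"ax":0,"ay":0,"az":0,"gripper":0.3},{"x":-2.4,"y":0.47,"z":7,"ax":0,"ay":0,"az":0,"gripper":0.3},{"x":-2.4,"y":0.47,"z":10,"ax":0,"ay":0,"az":0,"gripper":0.3}]'
python3 -m jog '[{"x":1.3,"y":-2,"z":0,"ax":0,"ay":0,"az":0.12,"gripper":0.3},{"x":2.6,"y":-4,"z":0,"ax":0,"ay":0,"az":0.24,"gripper":0.3},{"x":3.9,"y":-6,"z":0,"ax":0,"ay":0,"az":0.36,"gripper":0.3},{"x":5.2,"y":-8,"z":0,"ax":0,"ay":0,"az":0.48,"gripper":0.3},{"x":6.5,"y":-10,"z":0,"ax":0,"ay":0,"az":0.6,"gripper":0.3}]'
python3 -m jog '[{"x":0,"y":0,"z":0,"ax":0,"ay":0,"az":0.12,"gripper":0.3},{"x":0,"y":0,"z":0,"ax":0,"ay":0,"az":0.24,"gripper":0.3},{"x":0,"y":0,"z":0,"ax":0,"ay":0,"az":0.36,"gripper":0.3},{"x":0,"y":0,"z":0,"ax":0,"ay":0,"az":0.48,"gripper":0.3},{"x":0,"y":0,"z":0,"ax":0,"ay":0,"az":0.6,"gripper":0.3}]'
python3 -m jog '[{"x":0,"y":0,"z":0,"ax":0,"ay":0,"az":0.12,"gripper":0.3},{"x":0,"y":0,"z":0,"ax":0,"ay":0,"az":0.24,"gripper":0.3},{"x":0,"y":0,"z":0,"ax":0,"ay":0,"az":0.36,"gripper":0.3},{"x":0,"y":0,"z":0,"ax":0,"ay":0,"az":0.371,"gripper":0.3},{"x":0,"y":0,"z":0,"ax":0,"ay":0,"az":0.371,"gripper":0.3}]'
python3 look.py
```

```text
clock: 6.22
ee_pos: [0.4315, -0.1048, 0.0997]
tcp_rot: [3.127, -0.302, 0.003]
contact_force: [1.0, -0.4, 0.4]
grip_width: 0.702
grasp_force: 0.0
clock: 6.63
ee_pos: [0.497, -0.206, 0.0981]
tcp_rot: [3.074, 0.643, 0.002]
contact_force: [0.7, 0.7, -0.2]
grip_width: 0.703
grasp_force: 0.0
clock: 7.05
ee_pos: [0.4964, -0.205, 0.0978]
tcp_rot: [2.746, 1.523, 0.001]
contact_force: [-0.6, 0.3, -0.1]
grip_width: 0.702
grasp_force: 0.0
clock: 7.47
ee_pos: [0.4963, -0.205, 0.0978]
tcp_rot: [2.427, 1.993, 0.001]
contact_force: [0.1, -0.1, -0.2]
grip_width: 0.698
grasp_force: 0.0
mag lane (np.float64(-141.9), np.float64(1.0)) size (111.82417297363281, 101.86717987060547) yaw 0.12302246093750568
tcp 7.5167 [ 0.49628227 -0.20501887  0.09777939] lane (np.float64(-225.4), np.float64(2.0)) fy -11.221205453417966 F [-0.00190824 -0.3485899   0.17011235] j7 -0.0708442523937118
far edge lane (np.float64(-136.4), np.float64(-49.7)) yaw 0.8006134 n 42 resid 45.70029728193582
```

```bash
python3 -m jog '[{"x":0.1,"y":0,"z":-3,"ax":0,"ay":0,"az":0,"gripper":0.3},{"x":0.1,"y":0,"z":-6,"ax":0,"ay":0,"az":0,"gripper":0.3},{"x":0.1,"y":0,"z":-8.5,"ax":0,"ay":0,"az":0,"gripper":0.3},{"x":0.1,"y":0,"z":-10,"ax":0,"ay":0,"az":0,"gripper":0.3},{"x":0.1,"y":0,"z":-10,"ax":0,"ay":0,"az":0,"gripper":0.3}]'
python3 -m jog '[{"x":0.06,"y":0.3,"z":0,"ax":0,"ay":0,"az":0,"gripper":0.3},{"x":0.12,"y":0.6,"z":0,"ax":0,"ay":0,"az":0,"gripper":0.3},{"x":0.18,"y":0.9,"z":0,"ax":0,"ay":0,"az":0,"gripper":0.3},{"x":0.24,"y":1.2,"z":0,"ax":0,"ay":0,"az":0,"gripper":0.3},{"x":0.3,"y":1.5,"z":0,"ax":0,"ay":0,"az":0,"gripper":0.3}]'
python3 -m jog '[{"x":0.06,"y":0.3,"z":0,"ax":0,"ay":0,"az":0,"gripper":0.3},{"x":0.12,"y":0.6,"z":0,"ax":0,"ay":0,"az":0,"gripper":0.3},{"x":0.18,"y":0.9,"z":0,"ax":0,"ay":0,"az":0,"gripper":0.3},{"x":0.24,"y":1.2,"z":0,"ax":0,"ay":0,"az":0,"gripper":0.3},{"x":0.3,"y":1.5,"z":0,"ax":0,"ay":0,"az":0,"gripper":0.3}]'
python3 look.py t5.png
python3 - <<'E'
import cv2
im=cv2.imread('pics/t5.png')[130:250,180:360];cv2.imwrite('pics/t5c.png',cv2.resize(im,None,fx=4.4,fy=4.4,interpolation=cv2.INTER_CUBIC))
E
```

```text
clock: 7.93
ee_pos: [0.4943, -0.2039, -0.0055]
tcp_rot: [-2.422, -1.992, 0.005]
contact_force: [-1.1, -0.9, -0.1]
grip_width: 0.703
grasp_force: 0.0
clock: 8.35
ee_pos: [0.5012, -0.1897, -0.0013]
tcp_rot: [2.424, 1.996, 0.002]
contact_force: [0.1, -0.8, 0.5]
grip_width: 0.698
grasp_force: 0.0
clock: 8.77
ee_pos: [0.5036, -0.1754, -0.0021]
tcp_rot: [2.425, 1.995, -0.0]
contact_force: [-1.0, -3.8, 2.9]
grip_width: 0.7
grasp_force: 1.9
mag lane (np.float64(-129.8), np.float64(1.3)) size (110.89884948730469, 101.87066650390625) yaw 0.20735778808594318
tcp 8.8167 [ 0.50378378 -0.17424214 -0.0021587 ] lane (np.float64(-193.7), np.float64(0.6)) fy -11.037044710348866 F [-0.89236114 -2.36882264  2.21310892] j7 -0.21881995381294805
far edge lane (np.float64(-118.7), np.float64(-49.4)) yaw 0.97354126 n 37 resid 42.53899313304343
```

View pics/t5c.png

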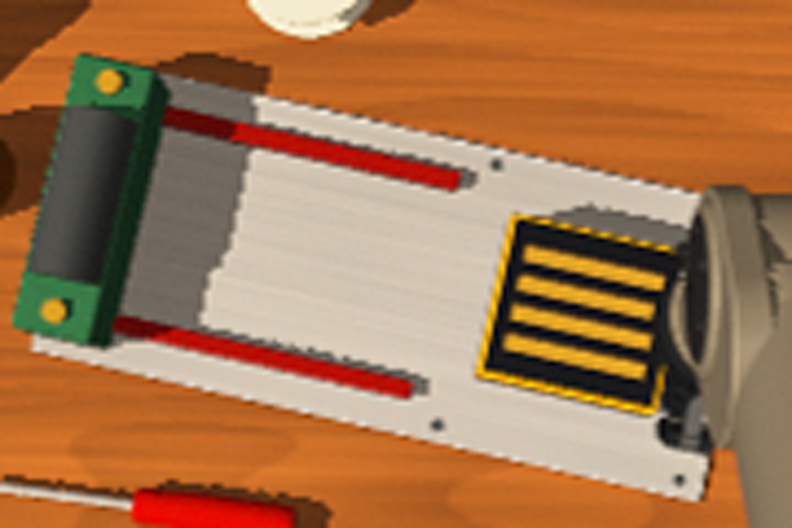

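The view shows the magazine square and centred on the apron, at crop (580,315), with the fingers on its rear face. Pushing on.

```bash
python3 -m jog '[{"x":0.13,"y":0.58,"z":0,"ax":0,"ay":0,"az":0,"gripper":0.3},{"x":0.26,"y":1.16,"z":0,"ax":0,"ay":0,"az":0,"gripper":0.3},{"x":0.39,"y":1.74,"z":0,"ax":0,"ay":0,"az":0,"gripper":0.3},{"x":0.52,"y":2.32,"z":0,"ax":0,"ay":0,"az":0,"gripper":0.3},{"x":0.64,"y":2.92,"z":0,"ax":0,"ay":0,"az":0,"gripper":0.3}]'
python3 look.py
```

```text
clock: 9.23
ee_pos: [0.5098, -0.145, -0.0024]
tcp_rot: [-2.425, -1.998, 0.0]
contact_force: [-0.3, -3.8, 2.4]
grip_width: 0.703
grasp_force: 1.9
mag lane (np.float64(-99.5), np.float64(0.8)) size (110.43363189697266, 102.83004760742188) yaw 0.5220016479492244
tcp 9.2833 [ 0.51021343 -0.14285614 -0.00239902] lane (np.float64(-161.7), np.float64(0.4)) fy -10.933099694696327 F [-0.46860954 -0.11587642  1.35261615] j7 -0.27858083819034196
far edge lane (np.float64(-85.9), np.float64(-49.7)) yaw 0.99037933 n 35 resid 41.52547650711488
```

```bash
python3 -m jog '[{"x":0.12,"y":0.58,"z":0,"ax":0,"ay":0,"az":-0.002,"gripper":0.3},{"x":0.24,"y":1.16,"z":0,"ax":0,"ay":0,"az":-0.005,"gripper":0.3},{"x":0.36,"y":1.74,"z":0,"ax":0,"ay":0,"az":-0.005,"gripper":0.3},{"x":0.48,"y":2.32,"z":0,"ax":0,"ay":0,"az":-0.005,"gripper":0.3},{"x":0.6,"y":2.92,"z":0,"ax":0,"ay":0,"az":-0.005,"gripper":0.3}]'
python3 look.py
python3 -m jog '[{"x":0.12,"y":0.58,"z":0,"ax":0,"ay":0,"az":0,"gripper":0.3},{"x":0.24,"y":1.16,"z":0,"ax":0,"ay":0,"az":0,"gripper":0.3},{"x":0.36,"y":1.74,"z":0,"ax":0,"ay":0,"az":0,"gripper":0.3},{"x":0.48,"y":2.32,"z":0,"ax":0,"ay":0,"az":0,"gripper":0.3},{"x":0.6,"y":2.92,"z":0,"ax":0,"ay":0,"az":0,"gripper":0.3}]'
python3 look.py
```

```text
clock: 9.7
ee_pos: [0.5156, -0.1156, -0.0025]
tcp_rot: [-2.43, -1.991, 0.0]
contact_force: [0.1, -3.8, 1.5]
grip_width: 0.701
grasp_force: 1.4
mag lane (np.float64(-69.9), np.float64(0.4)) size (110.92095184326172, 102.7945785522461) yaw 0.16271820068359943
tcp 9.75 [ 0.51615046 -0.11358396 -0.0024464 ] lane (np.float64(-131.8), np.float64(0.2)) fy -11.224901953271017 F [ 0.83242487 -0.05688606 -0.62537235] j7 -0.3422746153472352
far edge lane (np.float64(-54.6), np.float64(-50.4)) yaw 0.8158798 n 34 resid 41.009417842921714
clock: 10.17
ee_pos: [0.5217, -0.0865, -0.0025]
tcp_rot: [-2.43, -1.991, -0.0]
contact_force: [-0.6, -3.5, -1.3]
grip_width: 0.697
grasp_force: 1.1
mag lane (np.float64(-40.4), np.float64(0.4)) size (110.67115783691406, 102.09540557861328) yaw -0.010240173339838066
tcp 10.2167 [ 0.5221387  -0.08449041 -0.0023918 ] lane (np.float64(-102.1), np.float64(-0.0)) fy -11.22540449748971 F [-0.62024902  0.23297017 -0.36647984] j7 -0.4014688948208114
far edge lane (np.float64(-18.0), np.float64(-49.9)) yaw 0.049057007 n 34 resid 72.02621629898913
```

```bash
for i in 1 ; do python3 -m jog '[{"x":0.12,"y":0.58,"z":0,"ax":0,"ay":0,"az":0,"gripper":0.3},{"x":0.24,"y":1.16,"z":0,"ax":0,"ay":0,"az":0,"gripper":0.3},{"x":0.36,"y":1.74,"z":0,"ax":0,"ay":0,"az":0,"gripper":0.3},{"x":0.48,"y":2.32,"z":0,"ax":0,"ay":0,"az":0,"gripper":0.3},{"x":0.6,"y":2.92,"z":0,"ax":0,"ay":0,"az":0,"gripper":0.3}]'; done
python3 -m jog '[{"x":0.12,"y":0.58,"z":0,"ax":0,"ay":0,"az":0,"gripper":0.3},{"x":0.24,"y":1.16,"z":0,"ax":0,"ay":0,"az":0,"gripper":0.3},{"x":0.36,"y":1.74,"z":0,"ax":0,"ay":0,"az":0,"gripper":0.3},{"x":0.48,"y":2.32,"z":0,"ax":0,"ay":0,"az":0,"gripper":0.3},{"x":0.6,"y":2.92,"z":0,"ax":0,"ay":0,"az":0,"gripper":0.3}]'
python3 look.py
```

```text
clock: 10.63
ee_pos: [0.5277, -0.0574, -0.0024]
tcp_rot: [-2.43, -1.991, 0.0]
contact_force: [-0.1, -1.9, -0.2]
grip_width: 0.702
grasp_force: 1.1
clock: 11.05
ee_pos: [0.5338, -0.0283, -0.0024]
tcp_rot: [-2.43, -1.991, 0.0]
contact_force: [-0.1, -0.9, -0.9]
grip_width: 0.7
grasp_force: 1.0
mag lane (np.float64(25.9), np.float64(-0.2)) size (102.21104431152344, 96.89593505859375) yaw -90.067529296875
tcp 11.1 [ 0.53425247 -0.02633294 -0.00224814] lane (np.float64(-42.7), np.float64(-0.7)) fy -11.241808256459159 F [ 0.51039093 -0.27605216 -0.7569172 ] j7 -0.5183767587219033
far edge lane (np.float64(31.4), np.float64(-18.0)) yaw -47.93621 n 28 resid 38.69989400247882
```

```bash
python3 -m jog '[{"x":0.12,"y":0.58,"z":0,"ax":0,"ay":0,"az":0,"gripper":0.3},{"x":0.24,"y":1.16,"z":0,"ax":0,"ay":0,"az":0,"gripper":0.3},{"x":0.36,"y":1.74,"z":0,"ax":0,"ay":0,"az":0,"gripper":0.3},{"x":0.48,"y":2.32,"z":0,"ax":0,"ay":0,"az":0,"gripper":0.3},{"x":0.6,"y":2.92,"z":0,"ax":0,"ay":0,"az":0,"gripper":0.3}]'
python3 look.py
```

```text
clock: 11.52
ee_pos: [0.5399, 0.0008, -0.0023]
tcp_rot: [2.43, 1.991, 0.0]
contact_force: [-0.4, -3.1, 0.9]
grip_width: 0.702
grasp_force: 1.4
mag lane (np.float64(61.7), np.float64(-0.7)) size (102.36955261230469, 87.53221893310547) yaw -90.25771484375
tcp 11.5667 [ 0.54034893  0.00293859 -0.00217237] lane (np.float64(-12.8), np.float64(-1.0)) fy -11.244068795626298 F [-0.12572142 -0.5203991  -0.39326887] j7 -0.5752135301967752
far edge lane (np.float64(65.7), np.float64(-11.8)) yaw -53.445095 n 25 resid 37.168454925402905
```

```bash
python3 -m jog '[{"x":0.11,"y":0.58,"z":0,"ax":0,"ay":0,"az":0,"gripper":0.3},{"x":0.22,"y":1.16,"z":0,"ax":0,"ay":0,"az":0,"gripper":0.3},{"x":0.33,"y":1.74,"z":0,"ax":0,"ay":0,"az":0,"gripper":0.3},{"x":0.45,"y":2.32,"z":0,"ax":0,"ay":0,"az":0,"gripper":0.3},{"x":0.56,"y":2.92,"z":0,"ax":0,"ay":0,"az":0,"gripper":0.3}]'
python3 -m jog '[{"x":0.04,"y":0.2,"z":0,"ax":0,"ay":0,"az":0,"gripper":0.3},{"x":0.08,"y":0.4,"z":0,"ax":0,"ay":0,"az":0,"gripper":0.3},{"x":0.12,"y":0.6,"z":0,"ax":0,"ay":0,"az":0,"gripper":0.3},{"x":0.16,"y":0.8,"z":0,"ax":0,"ay":0,"az":0,"gripper":0.3},{"x":0.2,"y":1,"z":0,"ax":0,"ay":0,"az":0,"gripper":0.3}]'
python3 look.py
```

```text
clock: 11.98
ee_pos: [0.5455, 0.03, -0.0023]
tcp_rot: [2.43, 1.991, 0.0]
contact_force: [-1.0, -3.1, 1.7]
grip_width: 0.7
grasp_force: 1.6
clock: 12.4
ee_pos: [0.5474, 0.0392, -0.0023]
tcp_rot: [2.43, 1.99, -0.0]
contact_force: [-0.7, -3.6, 2.7]
grip_width: 0.7
grasp_force: 1.7
mag lane (np.float64(126.0), np.float64(25.5)) size (104.39356994628906, 52.775115966796875) yaw -50.39534149169921
tcp 12.45 [ 0.54755921  0.0401889  -0.00234502] lane (np.float64(25.1), np.float64(-0.9)) fy -11.340685904833412 F [-0.94888925 -1.56067726  0.99602498] j7 -0.6481085803597312
far edge lane (np.float64(115.2), np.float64(0.4)) yaw -47.73979 n 18 resid 22.53425010903074
```

```bash
python3 -m jog '[{"x":0.02,"y":0.1,"z":0,"ax":0,"ay":0,"az":0,"gripper":0.3},{"x":0.04,"y":0.2,"z":0,"ax":0,"ay":0,"az":0,"gripper":0.3},{"x":0.06,"y":0.3,"z":0,"ax":0,"ay":0,"az":0,"gripper":0.3},{"x":0.08,"y":0.4,"z":0,"ax":0,"ay":0,"az":0,"gripper":0.3},{"x":0.08,"y":0.4,"z":0,"ax":0,"ay":0,"az":0,"gripper":0.3}]'
```

```text
clock: 12.87
ee_pos: [0.5483, 0.044, -0.0024]
tcp_rot: [-2.43, -1.991, -0.001]
contact_force: [-1.1, -3.1, 2.3]
grip_width: 0.698
grasp_force: 1.2
```

```bash
python3 -m jog '[{"x":0.02,"y":0.1,"z":0,"ax":0,"ay":0,"az":0,"gripper":0.3},{"x":0.03,"y":0.15,"z":0,"ax":0,"ay":0,"az":0,"gripper":0.3},{"x":0.04,"y":0.2,"z":0,"ax":0,"ay":0,"az":0,"gripper":0.3},{"x":0.05,"y":0.25,"z":0,"ax":0,"ay":0,"az":0,"gripper":0.3},{"x":0.06,"y":0.3,"z":0,"ax":0,"ay":0,"az":0,"gripper":0.3}]'
```

```text
clock: 13.28
ee_pos: [0.5484, 0.0451, -0.0024]
tcp_rot: [2.43, 1.99, -0.003]
contact_force: [-1.3, -5.8, 4.4]
grip_width: 0.703
grasp_force: 3.3
```

```bash
python3 -m jog '[{"x":0.01,"y":0.05,"z":0,"ax":0,"ay":0,"az":0,"gripper":0.3},{"x":0.02,"y":0.1,"z":0,"ax":0,"ay":0,"az":0,"gripper":0.3},{"x":0.03,"y":0.15,"z":0,"ax":0,"ay":0,"az":0,"gripper":0.3},{"x":0.04,"y":0.2,"z":0,"ax":0,"ay":0,"az":0,"gripper":0.3},{"x":0.04,"y":0.2,"z":0,"ax":0,"ay":0,"az":0,"gripper":0.3}]'
```

```text
clock: 13.7
ee_pos: [0.5484, 0.045, -0.0024]
tcp_rot: [2.429, 1.988, -0.007]
contact_force: [-1.6, -9.0, 4.8]
grip_width: 0.702
grasp_force: 4.6
```

```bash
python3 -m jog '[{"x":0.02,"y":0.1,"z":0,"ax":0,"ay":0,"az":0,"gripper":0.3},{"x":0.04,"y":0.2,"z":0,"ax":0,"ay":0,"az":0,"gripper":0.3},{"x":0.06,"y":0.3,"z":0,"ax":0,"ay":0,"az":0,"gripper":0.3},{"x":0.08,"y":0.4,"z":0,"ax":0,"ay":0,"az":0,"gripper":0.3},{"x":0.08,"y":0.4,"z":0,"ax":0,"ay":0,"az":0,"gripper":0.3}]'
python3 - <<'E'
from lane import *
o=arm.observe();print(L(o['ee_pos'][None,:2]*1000),o['tcp_rot'])
grab('scene','s4.png')
im=cv2.imread('pics/s4.png')[140:260,250:420];cv2.imwrite('pics/s4c.png',cv2.resize(im,None,fx=4.6,fy=4.6,interpolation=cv2.INTER_CUBIC))
E
```

```text
clock: 14.12
ee_pos: [0.5482, 0.0447, -0.0024]
tcp_rot: [2.428, 1.985, -0.016]
contact_force: [-3.6, -16.4, 8.9]
grip_width: 0.694
grasp_force: 8.0
[[29.7 -0.6]] [ 2.42817902  1.98509666 -0.01647947]
```

View pics/s4c.png

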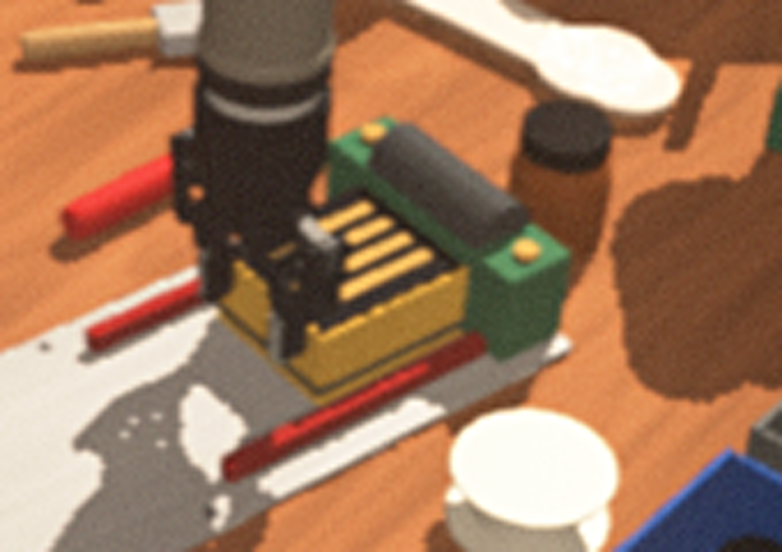

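The view shows the magazine's front face meeting the green block at crop (466,275), and the force climbs with no further motion. I'll back off, lift away and verify.

```bash
python3 -m jog '[{"x":-0.1,"y":-0.5,"z":0,"ax":0,"ay":0,"az":0,"gripper":0.3},{"x":-0.3,"y":-1.5,"z":0,"ax":0,"ay":0,"az":0,"gripper":0.3},{"x":-0.7,"y":-3.5,"z":0,"ax":0,"ay":0,"az":0,"gripper":0.3},{"x":-1,"y":-5,"z":0,"ax":0,"ay":0,"az":0,"gripper":0.3},{"x":-1,"y":-5,"z":3,"ax":0,"ay":0,"az":0,"gripper":0.3}]'
python3 -m jog '[{"x":0,"y":-1,"z":4,"ax":0,"ay":0,"az":0,"gripper":0.3},{"x":0,"y":-4,"z":8,"ax":0,"ay":0,"az":0,"gripper":0.3},{"x":0,"y":-8,"z":12,"ax":0,"ay":0,"az":0,"gripper":0.3},{"x":-1,"y":-12,"z":14,"ax":0,"ay":0,"az":0,"gripper":0.3},{"x":-2,"y":-16,"z":14,"ax":0,"ay":0,"az":0,"gripper":0.3}]'
python3 -m jog '[{"x":0,"y":-2,"z":0,"ax":0,"ay":0,"az":0,"gripper":0.3},{"x":0,"y":-4,"z":0,"ax":0,"ay":0,"az":0,"gripper":0.3},{"x":0,"y":-6,"z":0,"ax":0,"ay":0,"az":0,"gripper":0.3},{"x":0,"y":-6,"z":0,"ax":0,"ay":0,"az":0,"gripper":0.3},{"x":0,"y":-6,"z":0,"ax":0,"ay":0,"az":0,"gripper":0.3}]'
python3 look.py t9.png
python3 - <<'E'
from lane import *
im=cv2.imread('pics/t9.png');c=im[130:250,170:350];cv2.imwrite('pics/t9c.png',cv2.resize(c,None,fx=4.4,fy=4.4,interpolation=cv2.INTER_CUBIC))
c=grab('top');h=cv2.cvtColor(c['pixels'],cv2.COLOR_RGB2HSV).astype(int)
for r in lane(c): print('rail',r)
g=(h[...,0]>45)&(h[...,0]<90)&(h[...,1]>90)&(h[...,2]>40);g[:,:180]=0;g[:,225:]=0;g[:135]=0;g[215:]=0
r=rectw(c,big(g)[0],.07);print('green',L(r[0][None]),r[1:])
E
```

```text
clock: 14.58
ee_pos: [0.5343, -0.0008, 0.0229]
tcp_rot: [-2.428, -1.982, 0.014]
contact_force: [-0.0, -0.7, -0.3]
grip_width: 0.695
grasp_force: 0.0
clock: 15.0
ee_pos: [0.5286, -0.1339, 0.1669]
tcp_rot: [2.421, 1.994, 0.012]
contact_force: [0.6, -0.5, 0.0]
grip_width: 0.704
grasp_force: 0.0
clock: 15.42
ee_pos: [0.5251, -0.1955, 0.1623]
tcp_rot: [-2.431, -1.989, -0.003]
contact_force: [1.0, 0.7, 0.1]
grip_width: 0.703
grasp_force: 0.0
mag lane (np.float64(93.7), np.float64(-0.2)) size (109.3052749633789, 102.04815673828125) yaw 0.07033386230469318
tcp 15.4667 [ 0.52527803 -0.19403225  0.16233249] lane (np.float64(-209.0), np.float64(-24.3)) fy -11.289521336047633 F [ 0.93296117  0.67841429 -0.36377651] j7 -0.061927739116394646
far edge lane (np.float64(100.2), np.float64(-50.8)) yaw 1.339325 n 41 resid 50.44788925197664
rail (array([618.06402588,  56.317173  ]), 187.63076782226562, 11.398429870605469, 78.6557388305664)
rail (array([487.17755127,  82.63075256]), 188.16598510742188, 10.145809173583984, 78.8557357788086)
green [[173.9  -0.3]] (167.95834350585938, 49.119625091552734, -11.263557434082031)
```

View pics/t9c.png

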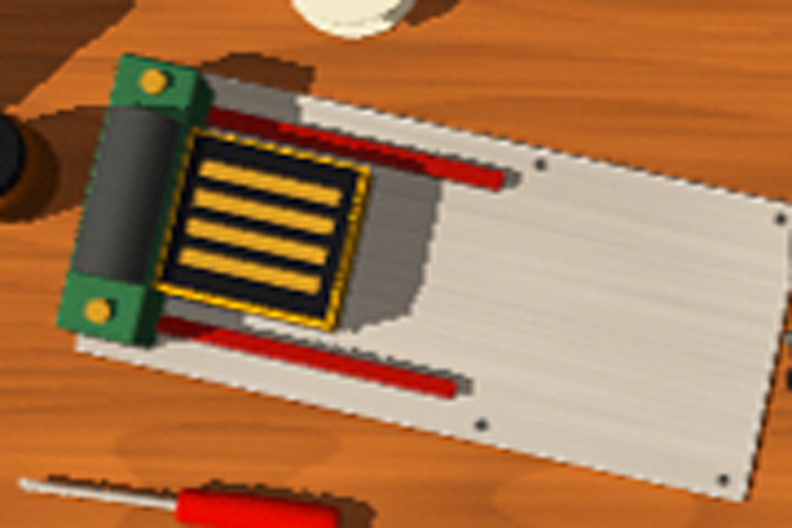

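The magazine is square (0.1°), centred between the rails and flush against the green block. It measures 93.7, against an expected 93.9 from the measured block position. The screwdriver, jar and reel that are in view look undisturbed.

```bash
python3 -c "
from workcell import arm
print(arm.job_done())"
```

```text
the job is handed in; nothing more can be done
None
```

The yellow magazine is pushed fully home: square to about 0.1°, centred between the rails and against the green feed block, with no rail contact seen; the job was handed in at about 15.5 s.

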